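Put the dry bench scraper away in its slotted holder and lock it in

ROBOT

A 7-joint arm with a two-finger parallel gripper is mounted at the origin on a cart in front of the work surface, level with it; the furniture and walls round the work are solid. World frame = base frame: x ahead of the robot, y to its left, z up, the work surface at z = 0. Lengths are in mm, angles in rad, forces in N, time in s.
With the tool pointing down it reaches from about 425 to 875 mm from the base axis. Payload 9.9 kg.
Tool frame: the origin (TCP) lies midway between the tips of the shut fingers; the grasp point (between the pads) lies 19 mm behind it (pinch_z is the distance from the TCP to the grasp point, in mm); z points along the fingers, x is the direction in which the jaws open and shut, and the axes are right-handed (so a half turn about z gives the same grasp; the last joint's range is limited). The gripper opens to 85 mm and grips with 20 to 120 N. Pads are 22 mm wide; open, the fingers measure 114 mm over their backs; the gripper's body (76 mm by 85 mm) begins 54 mm behind the grasp point. The pads swing forward as they close: fully open they stand 13 mm farther back than shut.
Start: joints at [-1.339, 0.576, 0.025, 1.437, -0.015, 1.129, -0.057], TCP at [209.632, 641.626, 231.289] pointing down, gripper open.
Joint ranges: [-2.76, 2.76], [-0.34, 2.15], [-1.52, 1.57], [0.19, 2.46], [-1.09, 4.23], [0.17, 1.99], [-2.82, 2.82]. Speed limits (rad/s): [2.22, 2.22, 3.01, 3.01, 3.14, 3.14, 3.14].

INTERFACE

Orientations are given as a unit quaternion [x, y, z, w].
In Python, from bench import * gives the robot as it stands.
- The arm moves only by the shell command python3 -m crank 'ROWS'. ROWS is a JSON object of lists of equal length, an entry for each row: "travel": the shift along the world's x, y, z in mm, a list of three; "dr": the turn, a rotation vector about the world's x, y, z in rad, a list of three; "grip": the finger opening in mm, from 0 to 85.4. In form: {"travel": [[x, y, z], ...], "dr": [[ax, ay, az], ...], "grip": [grip, ...]}. A call has 1 to 10 rows; each row shifts and turns the commanded pose from where the row before left it; what a row does not reach is not made up. A row lasts 1/12 s, in which the tool goes at most 41.7 mm and 7.16 degrees, less where a joint would pass 70% of its speed; a pose out of reach is approached as far as the arm can. A call is refused whole if a number of a shift passes 41.7 or a number of a turn 0.125, either way. A call with a gripper value outside its range is refused whole. The fingers move at their own pace and stop on an object; the grip force is fixed at half the most. Time passes only in rows, so rows that do not move let the fingers close. It gives the time, the measured TCP pose, the force and the opening at its end, in the units of the state.
- get_state(): the state, without advancing time (a new reading comes with each control period).
- snapshot(name): name is "scene" or "top"; returns the picture (384x512x3 uint8, red, green, blue); there is no depth.
- camera_info(name): a dict with "intrinsics" (3x3 intrinsics, pixels), "dist" ([k1, k2, p1, p2, k3] as OpenCV has them; the pictures are not rectified), "origin" and "orientation" of the camera in the world. Camera axes: x right, y up, looking along -z (the intrinsics and any distortion apply to the point x, -y, -z); pixel columns grow to the right and rows downward; lengths in mm; the calibration is good to about 2 mm. A picture is of the moment at which its call begins. camera_info takes no time and is no camera call.
- job_done(): hands the job in, once; it reports no verdict.
The state is a dict: "t": time; "joint_pos": joint angles; "joint_vel": joint speeds; "tau": joint torques, N m; "ee_pos": TCP position; "tool_rot": TCP orientation; "contact_force": force on the tool from outside, world axes, zero at the start; "moment": the same for the moment, N m; "grip_width": opening from 0.0 (shut) to 1.0 (fully open).
Only numpy, scipy, OpenCV 4.12 (cv2) and the standard library are available. Lean on these libraries where they do the work, as an engineer would, in place of code of your own. Each camera call takes 0.05 s, during which the arm holds its last target. There are 200 camera calls.

TASK

Take the orange-handled scraper off the drip rack and slide its blade down into the slot of the grey holder until the handle sits flat on the block. Then flip the holder's red-tipped arm over so that it lies down across the handle, and leave everything else on the worktop as it is.

Things in the scene. Friction and masses are not known exactly. Their poses are not given: they have to be found in the camera images.
- scraper: Bench scraper, 120 g or so, standing upright: a flat steel blade 60 mm long (own x), 3 mm thick (own y), with an orange handle bar along its top, 84 mm long (x), 20 mm thick (y), 32 mm tall. Origin: middle of the blade's lower edge; z up to the handle. Handle underside (flat) is 50 mm above the origin, handle top 82 mm. Symmetric under a half turn about z.
- scraper_grip (a point): Centre of the scraper's handle bar, 66 mm above the scraper's origin. When the scraper is seated or hung, its support ends 16 mm below this point, so fingertips should stay less than 15 mm below it.
- drip_rack: Fixed white tray 130 x 80 x 14 mm with two steel rails along its own x, 9 mm apart, their tops 70 mm above the origin (centre of the underside). The scraper hangs there: handle on the rails and along them, blade down between them. The steel posts at x = +-54 mm also end below the rail tops. To the left of the whole work area (y > 0, about x 0.2 to 0.65) stands an open tool case, its raised lid about 0.4 m tall along its far side: come round it on the near side or above.
- holder: Fixed grey block, 126 x 50 x 62 mm (own x from -79 to +47 mm). Origin: on the worktop under the middle of the slot; z up. The slot runs along own x: 65 mm long, 5.5 mm wide, 54 mm deep, mouth chamfered by 3 mm and outlined in black, so the blade goes in with x axes parallel (either way round). Two steel lugs (y = +-11 mm, x -71 to -53 mm, up to 107 mm height) carry the arm's hinge at x = -62 mm, z = 100 mm.
- slot_mouth (a point): Middle of the slot's mouth, on the block's top face 62 mm above the worktop. The seated scraper's origin is 50 mm straight below this point.
- keeper_arm (a joint): Angle of the retaining arm (rad), hinge along the holder's y. 0: closed, lying level along the holder's +x, 1 mm above the seated handle. pi/2: upright. 2.2: its stop, leaning away from the slot toward the holder's -x, where it rests open. Turns easily (about 0.02 N m); its own weight drops it to whichever side of upright it leans, at a damped pace of about half a second.
- keeper_tip (a point): Centre of the arm's red roller tip (17 mm across, 22 mm long along the holder's y), 60 mm from the hinge; the arm is a bar 12 mm wide and 6 mm thick.
- vial_1: Loose small amber vial with white cap, 23 mm across, 46 mm tall, a bystander; origin at the centre of its underside.
- petri_1: Loose petri dish with pale yellow filling, 61 mm across, 15 mm tall, a bystander; origin at the centre of its underside.
- beaker_100: Loose small clear beaker, 52 mm across, 69 mm tall, a bystander; origin at the centre of its underside.
There are look-alikes about, which are no part of the job. What is shaped like the scraper but pink is not meant.

How it is judged:
By the outcome, as a careful person would: the job done as asked, in the order asked, and still so for the second after the job is handed in, with the robot touching nothing.
It also fails if it takes over 51 s, if anything falls off the work surface, if the arm or the gripper's body presses on something with over 40 N, if the wrist force passes 120 N, or if a joint passes its speed limit or range.

## Working session

There is one attempt and no reset: what is moved stays moved. The work goes in short steps, Python scripts to look and compute and a shell command to move; the robot and the scene stay as the last step left them, time stands still between calls to the robot, and variables do not carry over. Pictures are saved under pics/ and viewed, about 8 in all and at most 12, crops included, and the job is handed in when it is done.

```bash
mkdir -p pics; python3 - <<'E'
from bench import *
import cv2
for n in("scene","top"):
    im=snapshot(n);cv2.imwrite(f"pics/{n}0.png",im[:,:,::-1]);print(n,camera_info(n))
s=get_state();print({k:s[k] for k in("t","ee_pos","tool_rot","grip_width","contact_force")})
E
```

```text
scene {'intrinsics': array([[348.96172736,   0.        , 260.48257282],
       [  0.        , 348.96172736, 191.67893458],
       [  0.        ,   0.        ,   1.        ]]), 'dist': array([0.02787162, 0.        , 0.        , 0.        , 0.        ]), 'origin': array([218.70813331, 351.73164166, 537.21064754]), 'orientation': array([-0.11880415,  0.47685511,  0.84518261, -0.21014552])}
top {'intrinsics': array([[438.37044013,   0.        , 253.63009305],
       [  0.        , 438.37044013, 193.6538353 ],
       [  0.        ,   0.        ,   1.        ]]), 'dist': array([0.01064268, 0.        , 0.        , 0.        , 0.        ]), 'origin': array([ 426.32735282, -286.6790034 , 1051.86384014]), 'orientation': array([-0.05034498,  0.05022697,  0.71400329, -0.69652131])}
{'t': 0.1, 'ee_pos': array([209.50481129, 641.22003614, 230.53144435]), 'tool_rot': array([ 8.09482548e-01,  5.87143447e-01, -5.87652169e-04,  4.82059387e-04]), 'grip_width': 1.002167907372644, 'contact_force': array([ 0.08141328, -0.04394591, -0.50381046])}
```

View pics/scene0.png

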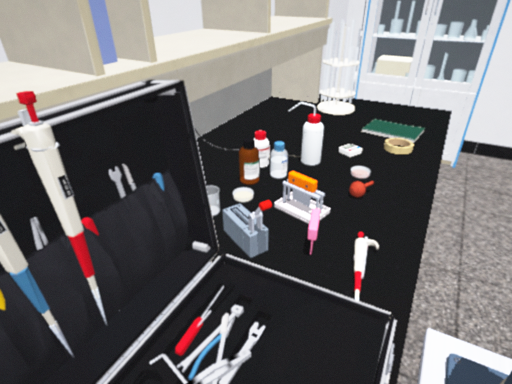

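View pics/top0.png

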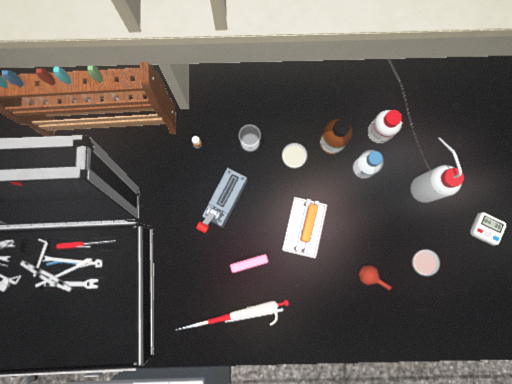

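```bash
cat > h.py <<'E'
import numpy as np,cv2
from bench import *
from scipy.spatial.transform import Rotation as R
def ray(n,uv):
    c=camera_info(n);p=cv2.undistortPoints(np.array(uv,float).reshape(-1,1,2),c["intrinsics"],c["dist"])[:,0]
    d=np.c_[p[:,0],-p[:,1],-np.ones(len(p))]
    return np.array(c["origin"]),R.from_quat(c["orientation"]).apply(d)
def onz(n,uv,z):
    o,d=ray(n,uv);return o+d*((z-o[2])/d[:,2])[:,None]
def mask(im,lo,hi):
    return cv2.inRange(cv2.cvtColor(im,cv2.COLOR_RGB2HSV),lo,hi)
def rects(n,im,lo,hi,z,amin=15):
    for c in cv2.findContours(mask(im,lo,hi),cv2.RETR_EXTERNAL,cv2.CHAIN_APPROX_NONE)[0]:
        if cv2.contourArea(c)>amin:
            r=cv2.minAreaRect(c);b=cv2.boxPoints(r);w=onz(n,b,z)
            e=[w[1]-w[0],w[2]-w[1]];e.sort(key=np.linalg.norm);L=e[1]
            print(n,np.round(r[0]),"c",w.mean(0).round(1),"len",[np.linalg.norm(x).round(1) for x in e],"ang",np.degrees(np.arctan2(L[1],L[0])).round(1))
E
python3 - <<'E'
from h import *
t=cv2.imread("pics/top0.png")[:,:,::-1].copy();s=cv2.imread("pics/scene0.png")[:,:,::-1].copy()
rects("top",t,(8,150,120),(22,255,255),102)
print("red");rects("top",t,(0,170,120),(5,255,255),100);rects("top",t,(175,170,120),(180,255,255),100)
rects("scene",s,(8,150,120),(22,255,255),90)
print("corners lid z400/z0",onz("top",[[85,137],[139,185],[139,215],[153,228]],400)[:,:2].round(),onz("top",[[139,215],[153,228],[153,352]],60)[:,:2].round())
cv2.imwrite("pics/crop.png",cv2.resize(t[110:280,180:340],None,fx=4.5,fy=3.5*9/7,interpolation=cv2.INTER_CUBIC)[:,:,::-1][:600*2])
c=cv2.resize(t[150:265,185:335],None,fx=5,fy=5,interpolation=cv2.INTER_CUBIC);cv2.imwrite("pics/crop.png",c[:,:,::-1])
E
```

```text
top [333. 139.] c [ 680.8 -467.8  102. ] len [np.float64(28.3), np.float64(45.7)] ang -121.2
top [20. 89.] c [813.5 234.7 102. ] len [np.float64(23.1), np.float64(83.0)] ang -88.3
red
top [202. 227.] c [ 492.5 -174.4  100. ] len [np.float64(17.4), np.float64(23.5)] ang -117.8
top [219. 319.] c [ 298. -208.  100.] len [np.float64(11.8), np.float64(44.0)] ang -75.1
top [284. 303.] c [ 326.7 -346.   100. ] len [np.float64(10.2), np.float64(18.9)] ang -65.5
top [ 70. 245.] c [461.4 111.1 100. ] len [np.float64(11.6), np.float64(58.5)] ang -85.7
top [453. 177.] c [ 589.4 -727.9  100. ] len [np.float64(37.2), np.float64(39.4)] ang -139.1
top [393. 118.] c [ 726.5 -604.1  100. ] len [np.float64(30.1), np.float64(41.3)] ang -46.6
scene [249. 180.] c [ 621.5 -341.7   90. ] len [np.float64(31.3), np.float64(44.3)] ang -168.5
scene [302. 181.] c [ 497.7 -404.5   90. ] len [np.float64(73.0), np.float64(99.6)] ang 164.1
scene [248. 153.] c [ 704.5 -486.2   90. ] len [np.float64(40.1), np.float64(43.1)] ang 118.7
corners lid z400/z0 [[ 614.  -32.]
 [ 537. -115.]
 [ 492. -116.]
 [ 472. -137.]] [[526. -27.]
 [496. -59.]
 [227. -61.]]
```

View pics/crop.png

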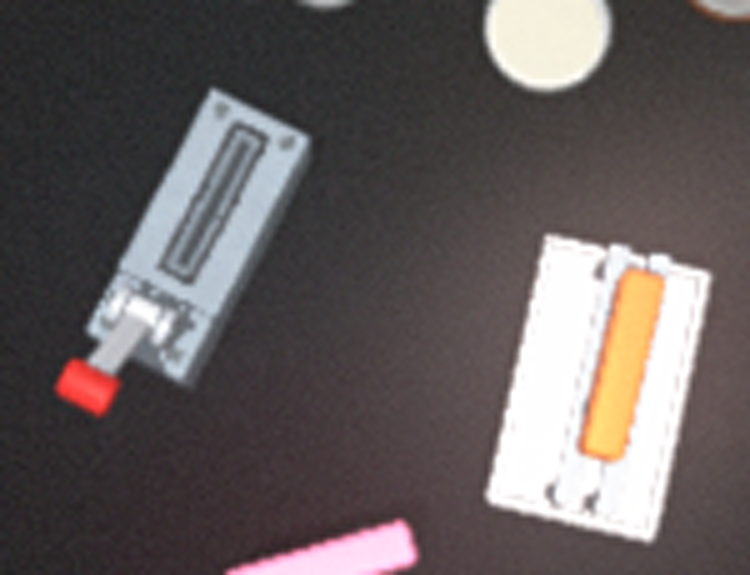

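```bash
python3 - <<'E'
from h import *
t=cv2.imread("pics/top0.png")[:,:,::-1].copy();s=cv2.imread("pics/scene0.png")[:,:,::-1].copy()
r=t.copy();r[:, :270]=0;r[:,335:]=0;r[:190]=0;r[260:]=0
rects("top",r,(5,90,120),(25,255,255),102)
print("tip");rects("top",t,(0,170,120),(5,255,255),148)
f=lambda p:np.array(p)/5+[185,150]-.4
sl=onz("top",f([[240,122],[268,135],[190,284],[160,272]]),62);print("slot",sl.mean(0).round(1));d=sl[0]+sl[1]-sl[2]-sl[3];print(np.degrees(np.arctan2(d[1],d[0])),np.linalg.norm(d)/2)
bl=onz("top",f([[211,88],[312,137],[194,384],[86,335]]),62);print("block",bl.round(1))
d=bl[0]+bl[1]-bl[2]-bl[3];print(np.degrees(np.arctan2(d[1],d[0])),np.linalg.norm(d)/2)
a=np.radians(-27);print("block ctr->origin",(bl.mean(0)[:2]+16*np.array([np.cos(a),np.sin(a)])).round(1))
# scene: orange handle & red tip by masks
r=s.copy();r[:,:285]=0;r[:,322:]=0;r[:165]=0;r[196:]=0
rects("scene",r,(5,120,120),(22,255,255),86)
E
python3 -m crank '{"travel":[[0,-20,40],[0,-30,40]],"dr":[[0,0,0],[0,0,0]],"grip":[85,85]}'; python3 -c "
from bench import *;s=get_state();print(s['joint_pos'])"
```

```text
top [309. 223.] c [ 496.6 -406.7  102. ] len [np.float64(20.1), np.float64(83.5)] ang -15.9
tip
top [202. 227.] c [ 489.1 -180.1  148. ] len [np.float64(16.5), np.float64(22.3)] ang -117.8
slot [ 577.7 -228.9   62. ]
-28.62225529698635 77.64446968876754
block [[ 631.2 -228.1   62. ]
 [ 607.1 -274.    62. ]
 [ 495.2 -218.2   62. ]
 [ 518.6 -169.7   62. ]]
-26.967702331548608 125.92111334842846
block ctr->origin [ 577.3 -229.8]
scene [302. 181.] c [ 499.8 -410.8   86. ] len [np.float64(74.5), np.float64(101.1)] ang 164.1
t: 0.27
ee_pos: [208.5, 597.7, 299.9]
tool_rot: [0.809, 0.588, -0.002, 0.001]
contact_force: [0.4, 0.4, 0.7]
grip_width: 0.997
[-1.32649564  0.46695462  0.02874963  1.44404246 -0.01426363  1.23601571
 -0.03938564]
```

```bash
python3 -m crank '{"travel":[[12,-31,15],[12,-31,15],[12,-31,15],[12,-31,15],[12,-31,15],[12,-31,15],[12,-31,15],[12,-31,15]],"dr":[[0,0,0],[0,0,0],[0,0,0],[0,0,0],[0,0,0],[0,0,0],[0,0,0],[0,0,0]],"grip":[85,85,85,85,85,85,85,85]}'
python3 -m crank '{"travel":[[21,-30,0],[21,-30,0],[21,-30,0],[21,-30,0],[21,-30,0],[21,-30,0]],"dr":[[0,0,0],[0,0,0],[0,0,0],[0,0,0],[0,0,0],[0,0,0]],"grip":[85,85,85,85,85,85]}'
python3 - <<'E'
from h import *
print(get_state()['joint_pos'])
t=cv2.imread("pics/top0.png")[:,:,::-1].copy();t[:, :270]=0;t[:,335:]=0;t[:190]=0;t[262:]=0
for lo,hi,z in(((5,90,120),(25,255,255),102),((0,0,150),(180,60,255),14)):
    ys,xs=np.nonzero(mask(t,lo,hi));w=onz("top",np.c_[xs,ys],z)[:,:2]
    c=w.mean(0);u=np.linalg.svd(w-c,full_matrices=False)[2][0];print(len(w),c.round(1),np.degrees(np.arctan(u[1]/u[0])).round(2))
E
```

```text
t: 0.93
ee_pos: [305.8, 348.1, 422.4]
tool_rot: [0.809, 0.587, -0.0, 0.0]
contact_force: [0.6, -0.4, 0.0]
grip_width: 0.996
t: 1.43
ee_pos: [432.1, 168.2, 421.9]
tool_rot: [0.809, 0.587, -0.0, -0.0]
contact_force: [0.6, 1.7, -0.3]
grip_width: 0.996
[-0.73161529  0.13073978  0.30726074  1.61877716 -0.04015529  1.39830102
  0.83522708]
351 [ 496.1 -406.6] -16.23
1576 [ 490.1 -404.2] -12.95
```

```bash
python3 -m crank '{"travel":[[2,-38,0],[2,-38,0],[2,-38,0],[2,-38,0],[2,-38,0],[2,-38,0],[2,-38,0],[2,-38,0]],"dr":[[0,0,0.01],[0,0,0.01],[0,0,0.01],[0,0,0.01],[0,0,0.01],[0,0,0.01],[0,0,0.01],[0,0,0.01]],"grip":[85,85,85,85,85,85,85,85]}'
python3 -m crank '{"travel":[[6,-33,-22],[6,-33,-22],[6,-33,-22],[6,-33,-22],[6,-33,-22],[6,-33,-22],[6,-33,-22],[7,-41,0],[0,0,0]],"dr":[[0,0,0],[0,0,0],[0,0,0],[0,0,0],[0,0,0],[0,0,0],[0,0,0],[0,0,0],[0,0,0]],"grip":[60,60,60,60,60,60,60,60,60]}'
python3 - <<'E'
from h import *
print(get_state()['joint_pos'])
im=snapshot("scene");cv2.imwrite("pics/s2.png",cv2.resize(im[130:290,180:380],None,fx=4,fy=3.7,interpolation=cv2.INTER_CUBIC)[:,:,::-1])
E
```

```text
t: 2.1
ee_pos: [447.1, -135.8, 421.9]
tool_rot: [0.785, 0.619, 0.0, -0.0]
contact_force: [0.9, -0.3, -0.7]
grip_width: 0.999
t: 2.85
ee_pos: [494.3, -413.0, 265.2]
tool_rot: [0.787, 0.616, -0.003, -0.0]
contact_force: [-2.0, 0.7, -0.1]
grip_width: 0.701
[ 0.28899134  0.56195753  0.57457249  1.48617495 -0.31186237  1.18800554
  2.23897904]
```

View pics/s2.png

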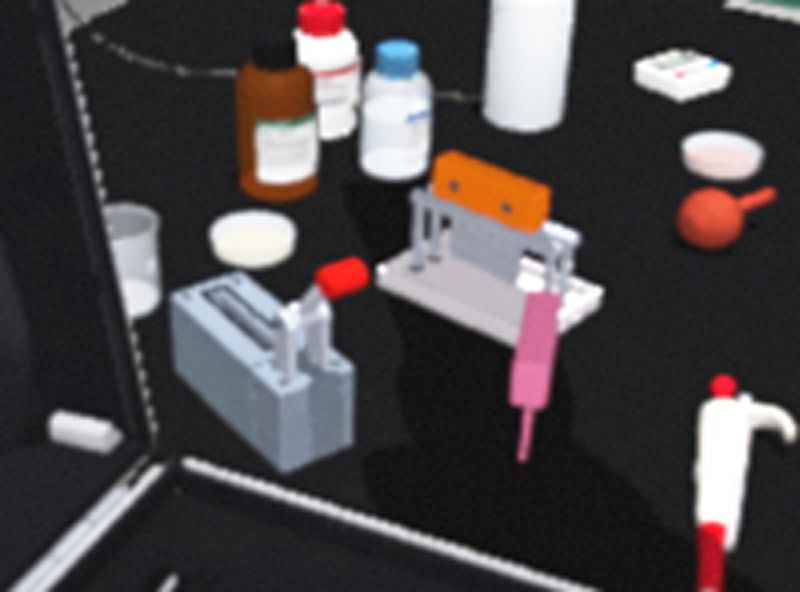

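```bash
python3 -m crank '{"travel":[[3,5,-35],[0,0,-35],[0,0,-35],[0,0,-35],[0,0,-25],[0,0,-15],[0,0,-10],[0,0,0]],"dr":[[0,0,0.005],[0,0,0],[0,0,0],[0,0,0],[0,0,0],[0,0,0],[0,0,0],[0,0,0]],"grip":[60,60,60,60,60,60,60,60]}'
python3 -m crank '{"travel":[[0,0,0],[0,0,0],[0,0,0],[0,0,0],[0,0,0],[0,0,0],[0,0,0],[0,0,0]],"dr":[[0,0,0],[0,0,0],[0,0,0],[0,0,0],[0,0,0],[0,0,0],[0,0,0],[0,0,0]],"grip":[10,10,10,10,10,10,10,10]}'
```

```text
t: 3.57
ee_pos: [499.1, -399.5, 76.0]
tool_rot: [0.784, 0.621, -0.0, -0.002]
contact_force: [-0.6, 0.6, 0.1]
grip_width: 0.701
t: 4.23
ee_pos: [499.7, -403.5, 79.9]
tool_rot: [0.784, 0.62, -0.0, 0.002]
contact_force: [-1.6, -5.1, 5.7]
grip_width: 0.223
```

```bash
python3 -m crank '{"travel":[[0,0,8],[0,0,15],[0,0,25],[0,0,30],[0,0,30],[0,0,20],[0,0,0],[0,0,0]],"dr":[[0,0,0],[0,0,0],[0,0,0],[0,0,0],[0,0,0],[0,0,0],[0,0,0],[0,0,0]],"grip":[10,10,10,10,10,10,10,10]}'
python3 - <<'E'
from h import *
s=get_state();print(s["ee_pos"],R.from_quat(s["tool_rot"]).as_matrix().round(4))
im=snapshot("scene");cv2.imwrite("pics/s3.png",cv2.resize(im[60:220,200:400],None,fx=4,fy=3.7,interpolation=cv2.INTER_CUBIC)[:,:,::-1])
E
```

```text
t: 4.9
ee_pos: [500.1, -401.1, 207.4]
tool_rot: [0.784, 0.621, 0.001, 0.001]
contact_force: [-0.1, -0.3, -1.9]
grip_width: 0.219
[ 500.12267642 -401.09227362  207.40615991] [[ 2.284e-01  9.736e-01  2.600e-03]
 [ 9.736e-01 -2.284e-01 -1.000e-03]
 [-4.000e-04  2.700e-03 -1.000e+00]]
```

View pics/s3.png

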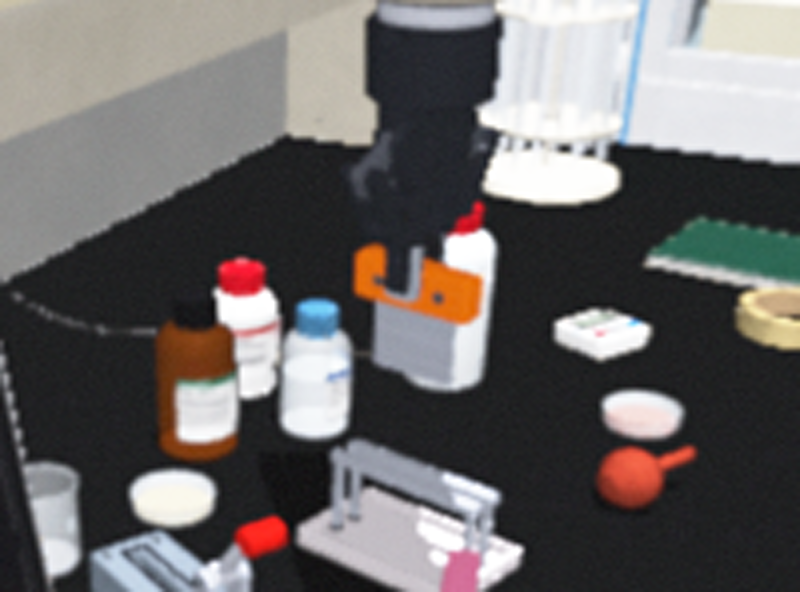

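```bash
python3 - <<'E'
from h import *
s=get_state();p=np.array(s["ee_pos"]);M=R.from_quat(s["tool_rot"]).as_matrix();X=M[:,0];Y=M[:,1]
print(p.round(1))
im=snapshot("scene");m=mask(im,(5,120,90),(22,255,255));m[:120]=0;m[152:]=0;m[:,:285]=0;m[:,325:]=0
c=max(cv2.findContours(m,cv2.RETR_EXTERNAL,cv2.CHAIN_APPROX_NONE)[0],key=cv2.contourArea)
print(cv2.approxPolyDP(c,1.5,True)[:,0].tolist())
def plane(uv,q):
    o,d=ray("scene",uv);return o+d*(((q-o)@X)/(d@X))[:,None]
ys,xs=np.nonzero(m);L=xs.min()-.5;Rr=xs.max()+.5
for nm,u,off in(("L",L,10),("R",Rr,-10)):
    col=[L+.5,Rr-.5][nm=="R"];v=ys[xs==col].mean()
    w=plane([[u,v]],p+X*off)[0];print(nm,u,v,w.round(1),"along Y",((w-p)@Y).round(1))
# bottom edge near face: columns left/mid
for u in range(292,316,4):
    v=ys[xs==u].max()+.5;w=plane([[u,v]],p+X*10)[0];print(u,v,"bottom z-tcp",(w-p)[2].round(1))
t=snapshot("top");mt=mask(t,(5,90,100),(25,255,255));mt[:190]=0;mt[262:]=0;mt[:,:270]=0;mt[:,345:]=0
y,x=np.nonzero(mt);print(len(x));
if len(x):
    w=onz("top",np.c_[x,y],p[2]+22);a=(w-p)@Y;b=(w-p)@X;print("top: along",a.min().round(1),a.max().round(1),"across",b.min().round(1),b.max().round(1))
E
```

```text
[ 499.7 -400.5  206. ]
[[289, 128], [289, 140], [312, 147], [319, 145], [319, 135], [306, 130], [305, 141], [302, 143], [293, 136], [296, 134], [296, 127]]
L 287.5 134.5 [ 541.7 -400.1  210.5] along Y 40.8
R 320.5 136.5 [ 457.  -400.7  221. ] along Y -41.5
292 141.5 bottom z-tcp -10.1
296 142.5 bottom z-tcp -9.4
300 143.5 bottom z-tcp -8.6
304 144.5 bottom z-tcp -7.9
308 145.5 bottom z-tcp -7.2
312 147.5 bottom z-tcp -9.0
0
```

```bash
python3 - <<'E'
from h import *
t=cv2.imread("pics/top0.png")[:,:,::-1].copy()
g=cv2.resize(cv2.cvtColor(t,cv2.COLOR_RGB2GRAY)[160:235,195:255],None,fx=8,fy=8,interpolation=cv2.INTER_CUBIC)
f=lambda c:(np.asarray(c,float)+.5)/8-.5+[195,160]
print("grey face",g[8*20:8*22,8*28:8*30].mean(),"percent",np.percentile(g,[50,70,80,90]))
for th in(100,115,130):
    m=(g>th).astype(np.uint8)
    cs,h=cv2.findContours(m,cv2.RETR_CCOMP,cv2.CHAIN_APPROX_NONE)
    for c,hh in zip(cs,h[0]):
        A=cv2.contourArea(c)
        if A>800:
            w=onz("top",f(c[:,0]),62)[:,:2].astype(np.float32);r=cv2.minAreaRect(w);b=cv2.boxPoints(r);e=max([b[1]-b[0],b[2]-b[1]],key=np.linalg.norm)
            print(th,"hole" if hh[3]>=0 else "outer",A,np.round(r[0],1),np.round(r[1],1),np.degrees(np.arctan(e[1]/e[0])).round(2))
E
```

```text
grey face 195.14453125 percent [ 56.  97. 144. 194.]
100 outer 87118.5 [ 550.8 -214.6] [ 53.8 156. ] -28.34
100 hole 2352.0 [ 577.5 -228.6] [ 4.3 61.7] -29.02
115 outer 3113.5 [ 495.2 -169.4] [22.7 13.5] 60.69
115 outer 79723.5 [ 557.8 -217.9] [ 52.4 139.8] -28.46
115 hole 3592.0 [ 577.4 -228.7] [ 6.4 63.6] -29.21
115 hole 4148.0 [ 577.8 -228.5] [19.1 77.9] -28.34
130 outer 1435.5 [ 495.2 -169.3] [21.4  7.2] 57.05
130 outer 4971.0 [ 577.9 -228.3] [13.1 71.6] -28.46
130 outer 77192.5 [ 558.1 -217.9] [ 51.4 138.6] -28.46
130 hole 1292.0 [ 520.5 -212.7] [ 8.7 23.6] -28.38
130 hole 17161.5 [ 577.8 -228.5] [20.  78.8] -28.34
```

```bash
python3 -m crank '{"travel":[[13,28,3],[13,28,3],[13,28,3],[13,28,3],[13,28,3],[13,28,0],[0,3,0],[0,0,0]],"dr":[[0,0,-0.04],[0,0,-0.04],[0,0,-0.04],[0,0,-0.04],[0,0,-0.04],[0,0,-0.04],[0,0,-0.012],[0,0,0]],"grip":[10,10,10,10,10,10,10,10]}'
python3 - <<'E'
from h import *
s=get_state();print(s["ee_pos"]);M=R.from_quat(s["tool_rot"]).as_matrix();print(M.round(4),np.degrees(np.arctan2(M[1,1],M[0,1])))
im=snapshot("scene");cv2.imwrite("pics/s4.png",cv2.resize(im[90:260,180:340],None,fx=5,fy=3.5,interpolation=cv2.INTER_CUBIC)[:,:,::-1])
E
```

```text
t: 5.72
ee_pos: [578.4, -226.6, 219.2]
tool_rot: [0.855, 0.519, -0.001, -0.001]
contact_force: [0.0, 0.1, -1.4]
grip_width: 0.218
[ 578.37578457 -226.61149677  219.21051969]
[[ 4.605e-01  8.877e-01 -2.300e-03]
 [ 8.877e-01 -4.605e-01  1.700e-03]
 [ 4.000e-04 -2.900e-03 -1.000e+00]] -27.418587847831464
```

View pics/s4.png

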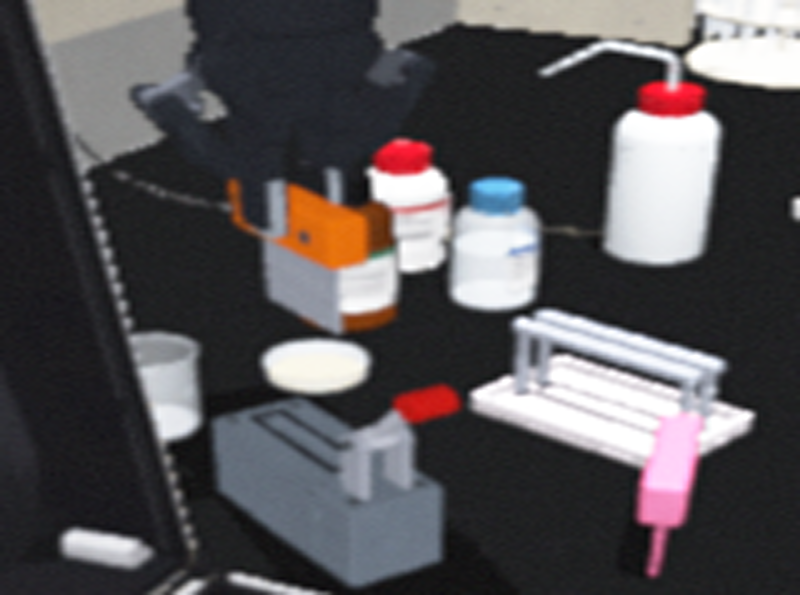

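```bash
python3 -m crank '{"travel":[[-0.7,-2,-25],[0,0,-30],[0,0,-22],[0,0,-9],[0,0,0],[0,0,0]],"dr":[[0,0,-0.017],[0,0,0],[0,0,0],[0,0,0],[0,0,0],[0,0,0]],"grip":[10,10,10,10,10,10]}'
python3 - <<'E'
from h import *
s=get_state();print(s["ee_pos"]);M=R.from_quat(s["tool_rot"]).as_matrix();print(M[:,2].round(4),np.degrees(np.arctan2(M[1,1],M[0,1])))
im=snapshot("scene");s2=get_state();print(s2["ee_pos"])
cv2.imwrite("pics/s5.png",cv2.resize(im[150:240,200:290],None,fx=8,fy=6.6,interpolation=cv2.INTER_CUBIC)[:,:,::-1])
E
```

```text
t: 6.27
ee_pos: [576.5, -233.3, 135.2]
tool_rot: [0.86, 0.51, -0.0, 0.0]
contact_force: [0.6, -0.1, -0.5]
grip_width: 0.222
[ 576.52288577 -233.33300202  135.2264373 ]
[-5.e-04 -6.e-04 -1.e+00] -28.716150957104123
[ 577.09363625 -233.37929579  136.01179777]
```

View pics/s5.png

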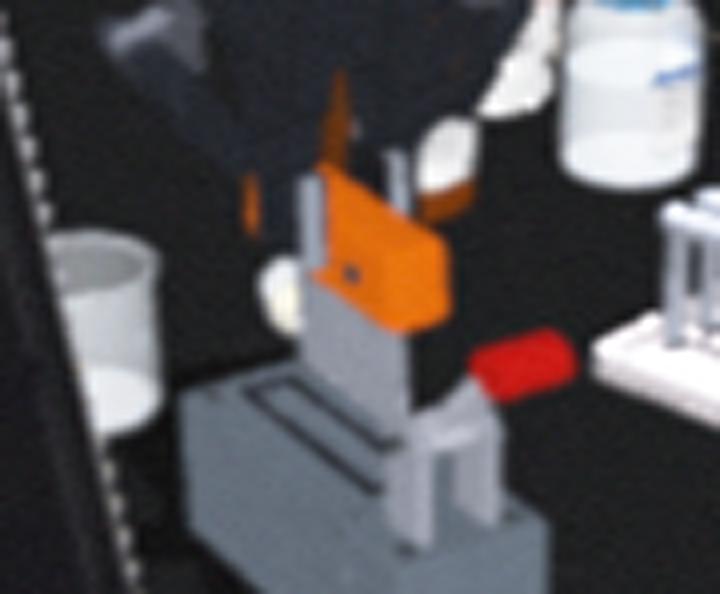

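```bash
python3 -m crank '{"travel":[[0.5,4.8,-3],[0,0,0],[0,0,0]],"dr":[[0,0,0.005],[0,0,0],[0,0,0]],"grip":[10,10,10]}'
python3 - <<'E'
from h import *
for i in range(3):
    s=get_state();M=R.from_quat(s["tool_rot"]).as_matrix();print(np.round(s["ee_pos"],1),np.degrees(np.arctan2(M[1,1],M[0,1])));im=snapshot("scene")
cv2.imwrite("pics/s6.png",cv2.resize(im[150:240,200:290],None,fx=8,fy=6.6,interpolation=cv2.INTER_CUBIC)[:,:,::-1])
E
```

```text
t: 6.57
ee_pos: [577.9, -226.7, 132.6]
tool_rot: [0.858, 0.513, 0.0, 0.0]
contact_force: [0.7, 0.6, -0.9]
grip_width: 0.216
[ 577.9 -226.7  132.6] -28.293373583589414
[ 577.8 -227.   132.5] -28.31203491015809
[ 577.7 -227.1  132.5] -28.327435999512186
```

View pics/s6.png

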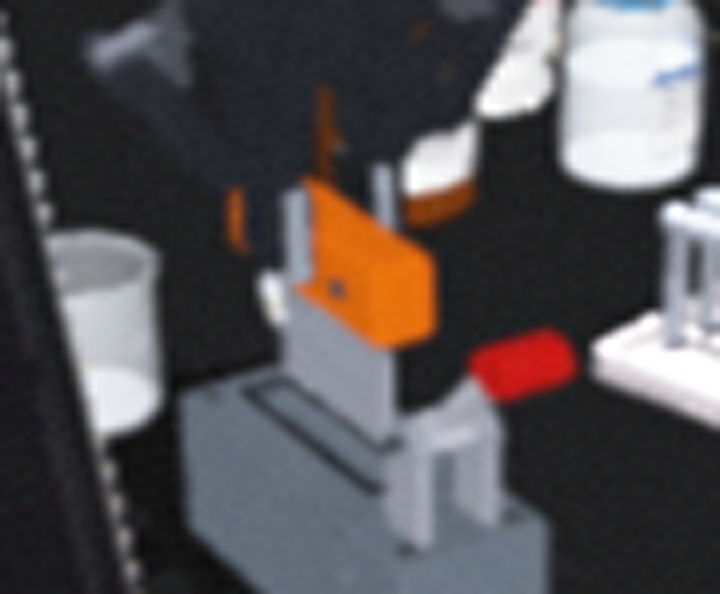

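```bash
python3 -m crank '{"travel":[[0,-1.2,-6],[0,0,-6],[0,0,-4],[0,0,0]],"dr":[[0,0,0],[0,0,0],[0,0,0],[0,0,0]],"grip":[10,10,10,10]}'
python3 -m crank '{"travel":[[0,0,-5],[0,0,-4],[0,0,0],[0,0,0]],"dr":[[0,0,0],[0,0,0],[0,0,0],[0,0,0]],"grip":[10,10,10,10]}'
python3 - <<'E'
from h import *
im=snapshot("scene")
s=get_state();M=R.from_quat(s["tool_rot"]).as_matrix();print(np.round(s["ee_pos"],1),s["contact_force"],s["moment"],np.degrees(np.arctan2(M[1,1],M[0,1])))
cv2.imwrite("pics/s7.png",cv2.resize(im[150:240,200:290],None,fx=8,fy=6.6,interpolation=cv2.INTER_CUBIC)[:,:,::-1])
E
```

```text
t: 7.05
ee_pos: [578.7, -230.6, 120.6]
tool_rot: [0.859, 0.512, 0.002, 0.002]
contact_force: [-10.0, 4.5, 47.7]
grip_width: 0.225
t: 7.38
ee_pos: [581.4, -232.5, 114.6]
tool_rot: [0.859, 0.512, 0.004, 0.006]
contact_force: [-9.3, 3.5, 64.3]
grip_width: 0.221
[ 581.4 -232.5  114.6] [-8.89170704  2.80293476 64.31202014] [ 0.56476371  1.62914818 -0.06961444] -28.45641501772066
```

View pics/s7.png

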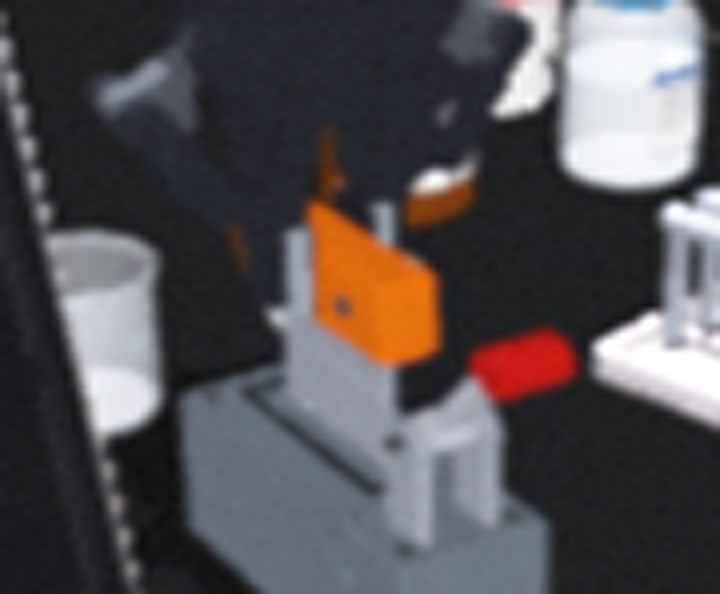

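```bash
python3 -m crank '{"travel":[[0,0,8],[0,0,6],[0,0,6],[0,0,0],[0,0,0],[0,0,0]],"dr":[[0,0,0],[0,0,0],[0,0,0],[0,0,0],[0,0,0],[0,0,0]],"grip":[10,10,10,10,10,10]}'
python3 - <<'E'
from h import *
f=lambda q:(np.array(q,float)+.5)/[8,6.6]-.5+[200,150]
a=np.radians(-28.4);H=np.array([[np.cos(a),np.sin(a)],[-np.sin(a),np.cos(a)]])
O=np.array([577.6,-228.5])
g=lambda q,z:((onz("scene",f(q),z)[:,:2]-O)@H.T).round(1).tolist()
print("outline",g([[247,393],[292,377],[378,492],[400,440]],62))
print("s6 blade bottom",g([[285,378],[395,445]],73.5),"s5",g([[300,360],[410,420]],77))
print("block corners",g([[182,398],[400,560],[548,515]],62))
s=get_state();M=R.from_quat(s["tool_rot"]).as_matrix();print(np.round(s["ee_pos"],1),s["contact_force"].round(1),M[:,2].round(4),np.degrees(np.arctan2(M[1,1],M[0,1])))
im=snapshot("scene")
cv2.imwrite("pics/s8.png",cv2.resize(im[160:230,210:280],None,fx=10,fy=8.5,interpolation=cv2.INTER_CUBIC)[:,:,::-1])
E
```

```text
t: 7.93
ee_pos: [577.1, -228.1, 126.0]
tool_rot: [0.859, 0.512, -0.001, -0.001]
contact_force: [0.3, -0.1, -2.0]
grip_width: 0.216
outline [[35.6, 10.0], [37.2, -6.7], [-38.6, 9.1], [-15.7, -12.7]]
s6 blade bottom [[22.6, 3.7], [-31.4, -1.4]] s5 [[25.7, -3.4], [-25.2, -10.4]]
block corners [[43.6, 28.0], [-74.1, 24.0], [-76.3, -23.8]]
[ 577.1 -228.1  126. ] [ 0.3 -0.1 -2. ] [-1.4e-03  4.0e-04 -1.0e+00] -28.34007641703754
```

View pics/s8.png

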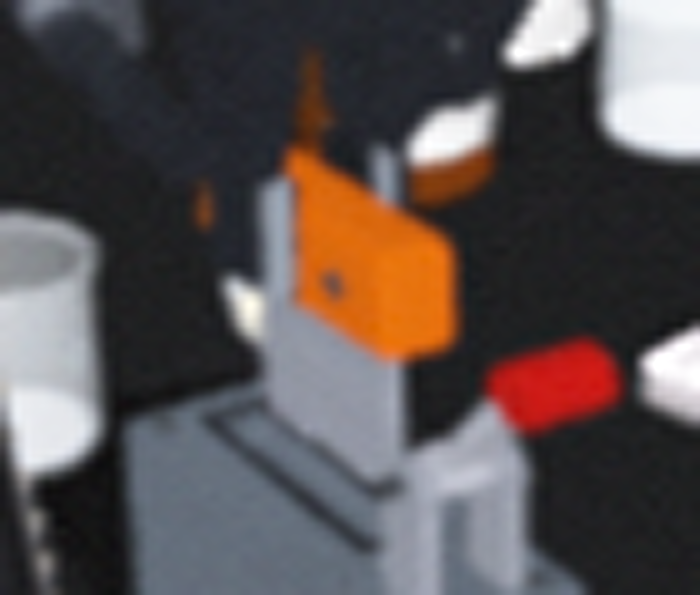

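```bash
python3 - <<'E'
from h import *
s=get_state();p=np.array(s["ee_pos"]);M=R.from_quat(s["tool_rot"]).as_matrix();X=M[:,0]
f=lambda q:(np.array(q,float)+.5)/[10,8.5]-.5+[210,160]
def pl(q,off):
    o,d=ray("scene",f(q));w=o+d*(((p+X*off-o)@X)/(d@X))[:,None]-p
    return np.c_[w@M[:,1],w[:,2]].round(1).tolist()
print("handle near bottom edge",pl([[292,300],[340,330],[383,358]],10))
print("handle near top edge",pl([[288,150],[320,170],[388,215]],10))
print("handle right near vertical",pl([[388,215],[383,358]],10))
print("blade right edge top,bot",pl([[405,362],[401,470]],1.5))
print("blade left edge top,bottom",pl([[267,320],[267,400]],1.5))
print("blade bottom",pl([[270,405],[330,450],[375,480],[400,478]],1.5))
E
```

```text
handle near bottom edge [[-7.5, -0.7], [-28.4, 0.8], [-46.3, 1.7]]
handle near top edge [[-8.9, 45.1], [-22.4, 45.5], [-50.0, 45.6]]
handle right near vertical [[-50.0, 45.6], [-46.3, 1.7]]
blade right edge top,bot [[-41.6, -5.1], [-38.7, -40.7]]
blade left edge top,bottom [[19.8, -24.2], [21.9, -51.8]]
blade bottom [[20.5, -52.8], [-7.2, -52.3], [-27.2, -50.6], [-38.2, -43.6]]
```

```bash
python3 -m crank '{"travel":[[3,-1.6,1],[2.9,-1.6,1],[0,0,0],[0,0,0],[0,0,0]],"dr":[[-0.01,-0.02,0],[-0.01,-0.019,0],[0,0,0],[0,0,0],[0,0,0]],"grip":[10,10,10,10,10]}'
python3 - <<'E'
from h import *
im=snapshot("scene")
s=get_state();M=R.from_quat(s["tool_rot"]).as_matrix();print(np.round(s["ee_pos"],1),s["contact_force"].round(1),M.round(4).tolist())
cv2.imwrite("pics/s9.png",cv2.resize(im[180:225,220:265],None,fx=16,fy=13,interpolation=cv2.INTER_CUBIC)[:,:,::-1])
E
```

```text
t: 8.4
ee_pos: [583.1, -231.4, 128.5]
tool_rot: [0.859, 0.512, 0.011, 0.018]
contact_force: [-0.7, -0.5, -0.7]
grip_width: 0.22
[ 583.2 -231.5  128.6] [ 0.2  0.2 -1.9] [[0.4747, 0.8793, 0.0381], [0.8801, -0.4743, -0.0197], [0.0008, 0.0428, -0.9991]]
```

View pics/s9.png

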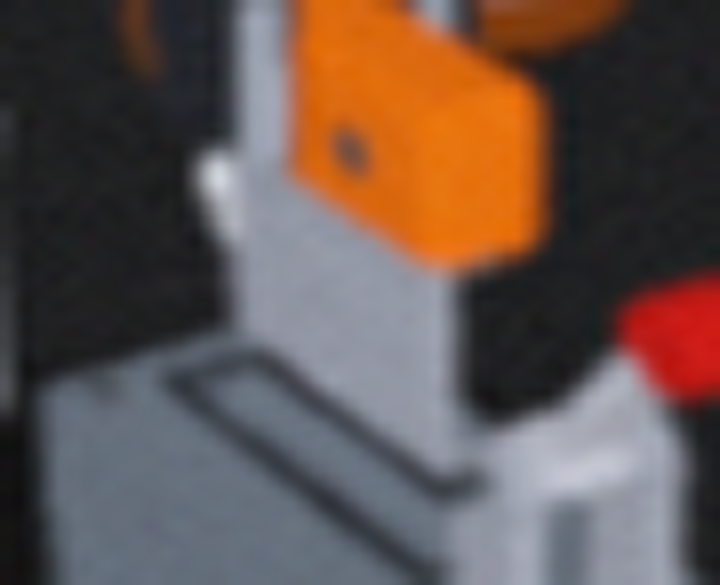

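```bash
python3 - <<'E'
from h import *
im=cv2.imread("pics/s9.png")[:,:,::-1].astype(int)
for x in(255,290,330,370,410,445):
    print(x,[tuple(im[y,x]) [0:3:2] for y in range(260,520,13)])
f=lambda q:(np.array(q,float)+.5)/[16,13]-.5+[220,180]
a=np.radians(-28.4);H=np.array([[np.cos(a),np.sin(a)],[-np.sin(a),np.cos(a)]])
O=np.array([577.6,-228.5])
g=lambda q,z:((onz("scene",f(q),z)[:,:2]-O)@H.T).round(1).tolist()
print("outline L-near,L-far, far R, near R",g([[172,382],[258,352],[480,487],[435,570]],62))
for z in(70,74,78):print(z,g([[240,338],[350,415],[455,475]],z))
E
```

```text
255 [(np.int64(145), np.int64(163)), (np.int64(145), np.int64(164)), (np.int64(146), np.int64(164)), (np.int64(144), np.int64(162)), (np.int64(144), np.int64(164)), (np.int64(142), np.int64(160)), (np.int64(122), np.int64(141)), (np.int64(82), np.int64(97)), (np.int64(67), np.int64(80)), (np.int64(89), np.int64(109)), (np.int64(107), np.int64(130)), (np.int64(108), np.int64(131)), (np.int64(102), np.int64(125)), (np.int64(82), np.int64(100)), (np.int64(59), np.int64(74)), (np.int64(64), np.int64(79)), (np.int64(87), np.int64(106)), (np.int64(102), np.int64(125)), (np.int64(103), np.int64(126)), (np.int64(102), np.int64(124))]
290 [(np.int64(146), np.int64(163)), (np.int64(146), np.int64(164)), (np.int64(146), np.int64(164)), (np.int64(144), np.int64(162)), (np.int64(143), np.int64(161)), (np.int64(146), np.int64(163)), (np.int64(146), np.int64(164)), (np.int64(134), np.int64(150)), (np.int64(100), np.int64(114)), (np.int64(69), np.int64(81)), (np.int64(70), np.int64(87)), (np.int64(92), np.int64(116)), (np.int64(107), np.int64(130)), (np.int64(106), np.int64(130)), (np.int64(97), np.
[... 2247 characters left out ...]
.int64(137), np.int64(153)), (np.int64(137), np.int64(152)), (np.int64(134), np.int64(149)), (np.int64(134), np.int64(150)), (np.int64(134), np.int64(148)), (np.int64(129), np.int64(146)), (np.int64(136), np.int64(155)), (np.int64(144), np.int64(163)), (np.int64(143), np.int64(161)), (np.int64(146), np.int64(164)), (np.int64(148), np.int64(166)), (np.int64(123), np.int64(140)), (np.int64(75), np.int64(87)), (np.int64(64), np.int64(76)), (np.int64(95), np.int64(112))]
outline L-near,L-far, far R, near R [[36.5, 9.9], [38.1, -6.1], [-18.2, -11.0], [-36.0, 7.8]]
70 [[33.1, -0.4], [2.0, -1.1], [-22.7, -4.1]]
74 [[27.7, 2.6], [-3.1, 1.8], [-27.6, -1.1]]
78 [[22.4, 5.5], [-8.2, 4.7], [-32.5, 1.8]]
```

```bash
python3 -m crank '{"travel":[[0,0,-4],[0,0,-4],[0,0,-3],[0,0,-2],[0,0,0]],"dr":[[0,0,0],[0,0,0],[0,0,0],[0,0,0],[0,0,0]],"grip":[10,10,10,10,10]}'
python3 -m crank '{"travel":[[0,0,-2],[0,0,-2],[0,0,0]],"dr":[[0,0,0],[0,0,0],[0,0,0]],"grip":[10,10,10]}'
```

```text
t: 8.87
ee_pos: [583.1, -231.5, 115.3]
tool_rot: [0.859, 0.512, 0.011, 0.018]
contact_force: [-0.4, 0.4, -1.2]
grip_width: 0.221
t: 9.12
ee_pos: [583.6, -231.3, 111.7]
tool_rot: [0.858, 0.512, 0.012, 0.018]
contact_force: [0.7, 2.1, -1.1]
grip_width: 0.225
```

```bash
python3 -m crank '{"travel":[[0,0,-3],[0,0,-3],[0,0,0]],"dr":[[0,0,0],[0,0,0],[0,0,0]],"grip":[10,10,10]}'
python3 -m crank '{"travel":[[0,0,-3],[0,0,-3],[0,0,0]],"dr":[[0,0,0],[0,0,0],[0,0,0]],"grip":[10,10,10]}'
```

```text
t: 9.37
ee_pos: [583.3, -231.1, 105.1]
tool_rot: [0.858, 0.512, 0.012, 0.018]
contact_force: [0.4, 3.2, -2.5]
grip_width: 0.217
t: 9.62
ee_pos: [583.4, -231.1, 99.2]
tool_rot: [0.858, 0.512, 0.012, 0.018]
contact_force: [3.1, 2.0, -3.3]
grip_width: 0.219
```

```bash
python3 -m crank '{"travel":[[0,0,-4],[0,0,-4],[0,0,-4],[0,0,0]],"dr":[[0,0,0],[0,0,0],[0,0,0],[0,0,0]],"grip":[10,10,10,10]}'
python3 -m crank '{"travel":[[0,0,-4],[0,0,-4],[0,0,-3],[0,0,0]],"dr":[[0,0,0],[0,0,0],[0,0,0],[0,0,0]],"grip":[10,10,10,10]}'
```

```text
t: 9.95
ee_pos: [583.3, -231.1, 86.9]
tool_rot: [0.858, 0.512, 0.012, 0.018]
contact_force: [3.3, 3.4, -3.9]
grip_width: 0.222
t: 10.28
ee_pos: [583.4, -231.0, 76.1]
tool_rot: [0.858, 0.513, 0.012, 0.018]
contact_force: [3.9, 3.8, -3.9]
grip_width: 0.22
```

```bash
python3 -m crank '{"travel":[[0,0,-3],[0,0,-2],[0,0,0],[0,0,0],[0,0,0],[0,0,0],[0,0,0]],"dr":[[0,0,0],[0,0,0],[0,0,0],[0,0,0],[0,0,0],[0,0,0],[0,0,0]],"grip":[10,10,10,45,45,45,45]}'
python3 -m crank '{"travel":[[0,0,15],[0,0,35],[0,0,35],[0,0,35],[0,0,20],[0,0,0],[0,0,0]],"dr":[[0.01,0.02,0],[0.01,0.019,0],[0,0,0],[0,0,0],[0,0,0],[0,0,0],[0,0,0]],"grip":[45,45,30,0,0,0,0]}'
python3 - <<'E'
from h import *
im=snapshot("scene");cv2.imwrite("pics/s10.png",cv2.resize(im[150:260,200:340],None,fx=5.7,fy=5.4,interpolation=cv2.INTER_CUBIC)[:,:,::-1])
a=np.radians(-28.4);H=np.array([[np.cos(a),np.sin(a)],[-np.sin(a),np.cos(a)]]);O=np.array([577.6,-228.5])
s=get_state();print(s["ee_pos"],H@(s["ee_pos"][:2]-O))
m=mask(im,(5,120,90),(22,255,255));m[:150]=0;m[230:]=0;m[:,:212]=0;m[:,270:]=0
c=max(cv2.findContours(m,cv2.RETR_EXTERNAL,cv2.CHAIN_APPROX_NONE)[0],key=cv2.contourArea)
q=cv2.approxPolyDP(c,1.2,True)[:,0];print(q.tolist())
for z in(62,94):print(z,((onz("scene",q,z)[:,:2]-O)@H.T).round(1).tolist())
E
```

```text
t: 10.87
ee_pos: [582.9, -232.4, 71.9]
tool_rot: [0.859, 0.512, 0.011, 0.019]
contact_force: [-0.5, -0.2, -0.3]
grip_width: 0.527
t: 11.45
ee_pos: [583.6, -232.2, 213.1]
tool_rot: [0.859, 0.512, 0.001, 0.001]
contact_force: [-0.1, -1.5, -1.0]
grip_width: 0.001
[ 583.06538934 -231.59525662  211.69346615] [ 6.27980092 -0.12326658]
[[229, 197], [229, 207], [246, 224], [247, 215], [252, 210], [236, 197]]
62 [[86.2, -14.3], [45.7, 8.4], [-37.1, 10.4], [-8.0, -10.4], [3.3, -31.6], [76.2, -29.3]]
94 [[40.5, 9.5], [2.7, 30.7], [-74.5, 32.6], [-47.3, 13.2], [-36.8, -6.6], [31.2, -4.4]]
```

View pics/s10.png

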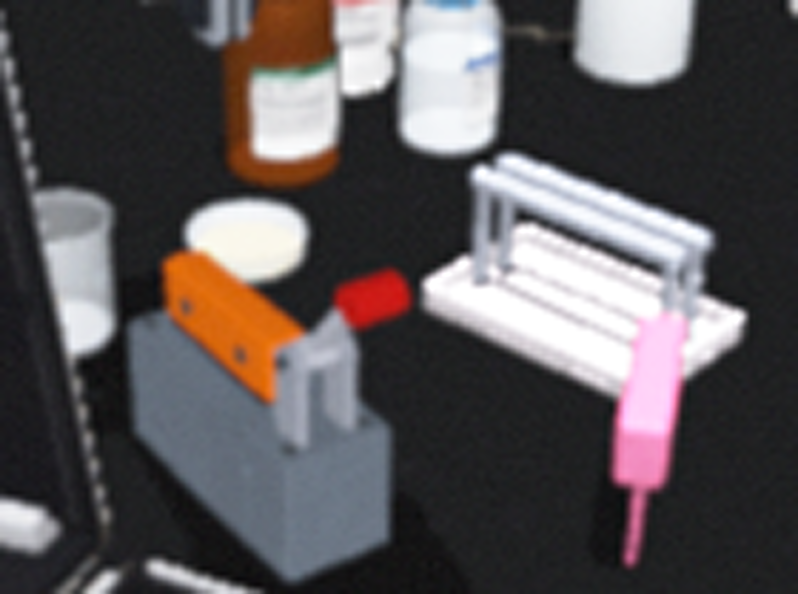

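```bash
python3 -m crank '{"travel":[[-5,3,-35],[0,0,-35],[0,0,-30],[0,0,-9],[0,0,0],[0,0,0]],"dr":[[0,0,0],[0,0,0],[0,0,0],[0,0,0],[0,0,0],[0,0,0]],"grip":[0,0,0,0,0,0]}'
python3 -m crank '{"travel":[[0,0,-3],[0,0,-2],[0,0,-2],[0,0,0]],"dr":[[0,0,0],[0,0,0],[0,0,0],[0,0,0]],"grip":[0,0,0,0]}'
```

```text
t: 12.0
ee_pos: [578.1, -229.0, 102.9]
tool_rot: [0.859, 0.512, -0.001, -0.0]
contact_force: [0.5, 0.9, 0.7]
grip_width: 0.002
t: 12.33
ee_pos: [578.6, -228.6, 96.3]
tool_rot: [0.859, 0.512, 0.0, 0.0]
contact_force: [-0.2, -0.0, 0.6]
grip_width: 0.001
```

```bash
python3 -m crank '{"travel":[[0,0,-2],[0,0,-1],[0,0,0]],"dr":[[0,0,0],[0,0,0],[0,0,0]],"grip":[0,0,0]}'
```

```text
t: 12.58
ee_pos: [578.7, -228.7, 94.2]
tool_rot: [0.859, 0.512, 0.001, 0.0]
contact_force: [-2.4, 1.7, 12.2]
grip_width: -0.005
```

```bash
python3 -m crank '{"travel":[[0,0,25],[0,0,38],[0,0,38],[0,0,38],[-25,13.4,0],[-25,13.4,0],[-25,13.4,0],[-25,13.4,0],[-25,13.4,0],[0,0,0]],"dr":[[0,0,0],[0,0,0],[0,0,0],[0,0,0],[0,0,0],[0,0,0],[0,0,0],[0,0,0],[0,0,0],[0,0,0]],"grip":[0,0,0,0,0,0,0,0,0,0]}'
python3 -m crank '{"travel":[[0,0,-30],[0,0,-35],[0,0,-28],[0,0,0],[0,0,0]],"dr":[[0,0,0],[0,0,0],[0,0,0],[0,0,0],[0,0,0]],"grip":[0,0,0,0,0]}'
python3 - <<'E'
from h import *
a=np.radians(-28.4);H=np.array([[np.cos(a),np.sin(a)],[-np.sin(a),np.cos(a)]]);O=np.array([577.6,-228.5])
s=get_state();print(s["ee_pos"],H@(s["ee_pos"][:2]-O))
E
```

```text
t: 13.42
ee_pos: [448.6, -159.5, 231.7]
tool_rot: [0.859, 0.512, -0.0, -0.002]
contact_force: [0.0, -0.3, -0.7]
grip_width: -0.003
t: 13.83
ee_pos: [452.8, -161.9, 138.6]
tool_rot: [0.859, 0.512, -0.001, -0.001]
contact_force: [0.4, -0.2, 0.4]
grip_width: 0.001
[ 452.82693409 -161.85297761  138.6294626 ] [-141.45538667   -0.71913266]
```

```bash
python3 -m crank '{"travel":[[11,-5.9,0],[9,-4.9,0],[9,-4.9,0],[9,-4.9,0],[9,-4.9,0],[9,-4.9,0]],"dr":[[0,0,0],[0,0,0],[0,0,0],[0,0,0],[0,0,0],[0,0,0]],"grip":[0,0,0,0,0,0]}'
python3 -m crank '{"travel":[[9,-4.9,0],[9,-4.9,0],[5,-2.7,0],[0,0,0],[0,0,0],[0,0,0],[0,0,0],[0,0,0]],"dr":[[0,0,0],[0,0,0],[0,0,0],[0,0,0],[0,0,0],[0,0,0],[0,0,0],[0,0,0]],"grip":[0,0,0,0,0,0,0,0]}'
python3 - <<'E'
from h import *
a=np.radians(-28.4);H=np.array([[np.cos(a),np.sin(a)],[-np.sin(a),np.cos(a)]]);O=np.array([577.6,-228.5])
s=get_state();print(s["ee_pos"],H@(s["ee_pos"][:2]-O))
im=snapshot("scene")
for lo,hi in(((0,170,120),(4,255,255)),((176,170,120),(180,255,255))):
    n,l,st,c=cv2.connectedComponentsWithStats(mask(im,lo,hi))
    for i in range(1,n):
        if st[i,4]>15 and 200<c[i,0]<300 and 150<c[i,1]<260:
            print(c[i].round(1),st[i,4],((onz("scene",[c[i]],103)[:,:2]-O)@H.T).round(1))
E
```

```text
t: 14.33
ee_pos: [510.7, -192.7, 139.6]
tool_rot: [0.859, 0.512, 0.0, 0.0]
contact_force: [-0.1, -0.8, 0.2]
grip_width: -0.001
t: 15.0
ee_pos: [532.0, -204.2, 139.0]
tool_rot: [0.859, 0.512, 0.0, -0.0]
contact_force: [-0.4, -0.3, 0.6]
grip_width: 0.001
[ 532.04393562 -204.22353557  139.00982492] [-51.61980121  -0.3128098 ]
[240.1 200.7] 45 [[-0.4  2.8]]
```

```bash
python3 -m crank '{"travel":[[0,0,30],[0,0,35],[0,0,35],[-20,-25,10],[-20,-30,0],[-20,-30,0],[-20,-30,0],[-20,-30,0],[0,0,0],[0,0,0]],"dr":[[0,0,0],[0,0,0],[0,0,0],[0,0,0],[0,0,0],[0,0,0],[0,0,0],[0,0,0],[0,0,0],[0,0,0]],"grip":[0,0,0,0,0,0,0,0,0,0]}'
python3 - <<'E'
from h import *
a=np.radians(-28.4);H=np.array([[np.cos(a),np.sin(a)],[-np.sin(a),np.cos(a)]]);O=np.array([577.6,-228.5])
for n,old in(("scene","scene0"),("top","top0")):
    im=snapshot(n);o=cv2.imread(f"pics/{old}.png")[:,:,::-1]
    m=mask(im,(0,170,110),(5,255,255))|mask(im,(176,170,110),(180,255,255))
    k,l,st,c=cv2.connectedComponentsWithStats(m)
    for i in range(1,k):
        h=(onz(n,[c[i]],103)[:,:2]-O)@H.T
        if st[i,4]>12 and np.abs(h).max()<130:print(n,"red",c[i].round(1),st[i,4],h.round(1))
    d=(np.abs(im.astype(int)-o).max(2)>50).astype(np.uint8)
    k,l,st,c=cv2.connectedComponentsWithStats(d)
    for i in range(1,k):
        if st[i,4]>12:print(n,"changed",st[i].tolist())
    if n=="top":
        mm=mask(im,(5,120,110),(22,255,255));mm[:150]=0;mm[:,:195]=0;mm[:,270:]=0;mm[235:]=0
        ys,xs=np.nonzero(mm);w=(onz(n,np.c_[xs,ys],94)[:,:2]-O)@H.T;print("handle",w.min(0),w.max(0))
s=get_state();print(s["t"],s["ee_pos"],s["joint_vel"].round(3))
E
```

```text
t: 15.88
ee_pos: [430.4, -351.4, 249.3]
tool_rot: [0.86, 0.51, -0.0, 0.0]
contact_force: [0.6, 0.8, -0.3]
grip_width: -0.002
scene red [240.2 200.6] 43 [[-0.3  2.2]]
scene changed [303, 0, 60, 118, 4519]
scene changed [324, 118, 10, 19, 123]
scene changed [320, 122, 5, 12, 42]
scene changed [283, 170, 41, 28, 569]
scene changed [290, 189, 26, 14, 70]
scene changed [228, 196, 45, 29, 581]
scene changed [280, 201, 41, 30, 398]
scene changed [255, 228, 9, 6, 31]
scene changed [355, 284, 6, 13, 62]
scene changed [420, 335, 41, 49, 1193]
scene changed [488, 368, 19, 11, 62]
top red [226.2 188. ] 60 [[-1.2 -0.6]]
top changed [213, 170, 28, 41, 468]
top changed [39, 191, 350, 193, 25950]
top changed [210, 213, 8, 11, 34]
top changed [196, 218, 14, 15, 132]
top changed [124, 380, 79, 4, 206]
handle [-40.88725269 -12.96908376] [42.66282334  8.65831046]
15.9833 [ 432.71351563 -348.80148637  248.77960369] [-0.023  0.004 -0.012 -0.002  0.     0.    -0.   ]
```

```bash
python3 -c "
from bench import *
print(job_done())"
```

```text
the job is handed in; nothing more can be done
None
```

The scraper is seated in the holder and the red-tipped arm is closed across its handle. I handed the job in at about 16 s of the 51 s allowed, with the robot clear of everything.

**What I did:**
- I took the orange scraper off the rack and tried to insert it.
- The first try landed on the slot's rim, with about 64 N at the wrist, and the scraper slipped in the grip.
- I backed off, corrected the offset and a tilt of about 2.5°, and the blade then went in with less than 7 N of force.
- I released the scraper just above its seat, pushed the open arm over from behind, and retreated.

**Last checks:**
- **Seating:** pressing on the handle met about 12 N at a height of 94 mm, which is the expected height of a seated handle.
- **Handle position:** in the top view, the handle spans -41 to +43 mm along the slot, so it is centred.
- **Arm:** both cameras put the red tip within about 2.5 mm of its expected closed position.
- **Bystanders:** comparing before and after pictures showed no change where the vial, petri dish and beaker stand. Changes appeared only at the rack, scraper and holder, plus the robot and what I took to be its shadow.
- **Not checked:** the robot and its shadow overlapped the pink look-alike in the last pictures, so I did not separately confirm that it stayed put. Nothing went near it.

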